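Put the two instrument soak jars back together

TASK

The two soak jars have come apart for cleaning. Put them back together where they stand: set each wire sieve insert down on the floor of its own jar, large in large and small in small, then close each jar with its own lid, fully seated on the rim. Leave the third jar, which is already closed, alone.

Things in the scene. Friction and masses are not known exactly. Their poses are not given: they have to be found in the camera images.
- large_jar: The large soak jar: open stainless-steel cylinder, outer diameter 99 mm, inner diameter 92 mm, 80 mm high, inner floor 5 mm above its underside. Loose, stands upright on the cart. Origin: centre of the underside; z up, the axis of the jar.
- small_jar: The small soak jar: open stainless-steel cylinder, outer diameter 71 mm, inner diameter 64 mm, 64 mm high, inner floor 5 mm above its underside. Loose, stands upright on the cart. Origin: centre of the underside; z up, the axis of the jar.
- large_insert: The large sieve insert, for the large jar: round steel wire basket 82 mm in diameter, wall 18 mm high, with a thin middle stem carrying a black cylindrical knob, 15 mm in diameter, from 65 to 83 mm (the top) above the origin. Origin: centre of the underside; z up. On its jar's floor it has 5 mm of play all round and the knob stands 8 mm above the rim.
- small_insert: The small sieve insert, for the small jar: round steel wire basket 54 mm in diameter, wall 18 mm high, with a thin middle stem carrying a black cylindrical knob, 15 mm in diameter, from 49 to 67 mm (the top) above the origin. Origin: centre of the underside; z up. On its jar's floor it has 5 mm of play all round and the knob stands 8 mm above the rim.
- large_lid: The large lid, for the large jar: hollow domed steel lid, flange 102 mm in diameter; below it a tapering skirt 9 mm deep (diameter 80 mm at its lower edge, 86 above) that drops into the jar's mouth; on top a black knob, 18 mm in diameter, 33 to 51 mm above the origin. Origin: centre of the skirt's lower edge, on which it stands; z up. Seated, it is 71 mm above the jar's underside.
- small_lid: The small lid, for the small jar: hollow domed steel lid, flange 74 mm in diameter; below it a tapering skirt 9 mm deep (diameter 52 mm at its lower edge, 58 above) that drops into the jar's mouth; on top a black knob, 18 mm in diameter, 33 to 51 mm above the origin. Origin: centre of the skirt's lower edge, on which it stands; z up. Seated, it is 55 mm above the jar's underside.
- closed_jar: A third, medium steel jar, already closed with its lid (fixed on it): 88 mm in diameter at the flange, 114 mm high with its black knob. Loose; not part of the job. Origin: centre of the underside.
There are look-alikes about, which are no part of the job. What is shaped like the small_jar but orange is not meant.

How it is judged:
By the outcome, as a careful person would: the job done as asked, in the order asked, and still so for the second after the job is handed in, with the robot touching nothing.
It also fails if it takes over 90 s, if anything falls off the work surface, if the arm or the gripper's body presses on something with over 40 N, if the wrist force passes 120 N, or if a joint passes its speed limit or range.

ROBOT

A 6-joint arm with a two-finger parallel gripper is mounted at the origin on a cart in front of the work surface, level with it; the furniture and walls round the work are solid. World frame = base frame: x ahead of the robot, y to its left, z up, the work surface at z = 0. Lengths are in mm, angles in rad, forces in N, time in s.
With the tool pointing down it reaches from about 225 to 875 mm from the base axis. Payload 3.4 kg.
Tool frame: the origin (TCP) lies on the front face of the gripper's body, between the roots of the fingers; the fingertips stand 73 mm ahead of it and the grasp point (between the pads) lies 54 mm ahead of it; z points along the fingers, y is the line along which they close (so a half turn about z gives the same grasp; the last joint's range is limited). The gripper opens to 85 mm and grips with 20 to 120 N. Pads are 22 mm wide; open, the fingers measure 114 mm over their backs; the gripper's body (76 mm by 85 mm) begins 54 mm behind the grasp point. The pads swing forward as they close: fully open they stand 13 mm farther back than shut.
Start: joints at [1.173, 0.276, 1.505, -0, 1.361, -0.121], TCP at [157.149, 553.136, 303.928] pointing down, gripper open.
Joint ranges: [-2.89, 2.89], [-0.75, 2.08], [0.22, 2.7], [-1.18, 4.32], [0.11, 2.71], [-2.7, 2.7]. Speed limits (rad/s): [2.57, 2.57, 3.14, 3.14, 3.14, 3.14].

INTERFACE

Orientations are given as a unit quaternion [x, y, z, w].
In Python, from workcell import * gives the robot as it stands.
- The arm moves only by the tool apply_moves, never from a script. Its argument "deltas" is a list of rows, each a list of 7 numbers: the shift along the tool's x, y, z in m, then the turn, a rotation vector about the tool's x, y, z in rad, then the finger opening in m, from 0 to 0.0854. A call has 1 to 10 rows; each row shifts and turns the commanded pose from where the row before left it, along the tool's axes as they then stand; what a row does not reach is not made up. A row lasts 1/10 s, in which the tool goes at most 50 mm and 8.59 degrees, less where a joint would pass 70% of its speed; a pose out of reach is approached as far as the arm can. A call with a gripper value outside its range is refused whole. The fingers move at their own pace and stop on an object; the grip force is fixed at half the most. Time passes only in rows, so rows that do not move let the fingers close. It gives the time, the measured TCP pose, the force, the opening and the grip force at its end, in the units of the state.
- sense(): the state, without advancing time (a new reading comes with each control period).
- capture(name): name is "scene" or "top" or "wrist"; returns (picture, depth): 480x640x3 uint8, blue, green, red; 480x640 float32, mm along the optical axis (not along the pixel's ray), 0 where there is no reading.
- calibration(name): a dict with "fovy" (degrees; the focal length in pixels is half the picture's height over the tangent of half this angle, whatever the lens; pixels are square), "cx", "cy" (the principal point, pixels), "distortion" ([k1, k2, p1, p2, k3] as OpenCV has them; the pictures are not rectified), "position" and "orientation" of the camera in the world; the wrist camera has in their place "hand_eye" (4x4, takes a point from camera to tool coordinates, whose origin is the TCP and whose axes are the flange's). Camera axes: x right, y up, looking along -z (the intrinsics and any distortion apply to the point x, -y, -z); pixel columns grow to the right and rows downward; lengths in mm; the calibration is good to about 2 mm. A picture is of the moment at which its call begins: read the wrist's pose just before it. calibration takes no time and is no camera call.
- job_done(): hands the job in; it is judged then, once.
Trained networks look in the newest picture that a camera, given by its name, has taken for a name from the list of things; names that differ only in an ending like _2 or _b are one class to them, and where a whole thing is asked for, a point or a joint stands for the part that bears it (a point fixed in the world has none). Each returns a list of dicts, best first, with "confidence" (0 to 1); they miss things now and then, are a little off and sometimes report something else, mostly with a low value. They report only what shows in the picture. A call takes as long as a camera call. They do not tell look-alikes from the thing itself.
- find_in(camera, target): "box" ([centre column, centre row, width, height] in pixels, round what is visible of it).
The state is a dict: "clock": time; "q": joint angles; "qvel": joint speeds; "effort": joint torques, N m; "position": TCP position; "ee_rot": TCP orientation; "ft_force": force on the tool from outside, world axes, zero at the start; "moment": the same for the moment, N m; "gripper_width": opening from 0.0 (shut) to 1.0 (fully open); "finger_force": force on a finger pad.
Only numpy, scipy, OpenCV 4.12 (cv2) and the standard library are available. Lean on these libraries where they do the work, as an engineer would, in place of code of your own. Each camera call takes 0.05 s, during which the arm holds its last target. There are 200 camera calls.

## Working session

There is one attempt and no reset: what is moved stays moved. The work goes in short steps, Python scripts to look and compute and a tool call to move; the robot and the scene stay as the last step left them, time stands still between calls to the robot, and variables do not carry over. Pictures are saved under pics/ and viewed, at most 14 in all, crops included, and the job is handed in when it is done.

Besides the shell and the picture viewer there is one more tool, called after "Emit:" by a JSON object that holds its "name" and its "arguments". apply_moves: Moves the arm, as the interface text tells. Its arguments: {"type":"object","properties":{"deltas":{"type":"array","items":{"type":"array","items":{"type":"number"}}}},"required":["deltas"]}

```bash
mkdir -p pics; cat > h.py <<'E'
from workcell import *
import numpy as np, cv2
from scipy.spatial.transform import Rotation as R
def K(c):
    f=240/np.tan(np.radians(c["fovy"])/2); return np.array([[f,0,c["cx"]],[0,f,c["cy"]],[0,0,1]])
def T(name,s=None):
    c=calibration(name); M=np.eye(4)
    if name=="wrist":
        s=s or sense(); M[:3,:3]=R.from_quat(s["ee_rot"]).as_matrix(); M[:3,3]=s["position"]
        return M@np.array(c["hand_eye"])
    M[:3,:3]=R.from_quat(c["orientation"]).as_matrix(); M[:3,3]=c["position"]; return M
def cloud(name,depth,M):
    c=calibration(name); v,u=np.mgrid[0:480,0:640]
    p=cv2.undistortPoints(np.stack([u.ravel(),v.ravel()],1).astype(np.float64)[:,None],K(c),np.array(c["distortion"],float))[:,0]
    d=depth.ravel().astype(float); P=np.stack([p[:,0]*d,-p[:,1]*d,-d],1)
    W=P@M[:3,:3].T+M[:3,3]; W[d==0]=np.nan
    return W.reshape(480,640,3)
def shot(name,save=None):
    s=sense(); M=T(name,s); im,d=capture(name)
    if save: cv2.imwrite("pics/"+save,im)
    return im,d,cloud(name,d,M)
E
python3 - <<'E'
from h import *
print(sense())
for n in ["scene","top"]:
    im,d,W=shot(n,n+"0.png"); np.savez(n+"0.npz",im=im,W=W); print(n,calibration(n))
    for t in "large_jar small_jar large_insert small_insert large_lid small_lid closed_jar".split():
        for r in find_in(n,t)[:4]:
            b=r["box"]; w=W[int(b[1]),int(b[0])]; print(t,round(r["confidence"],2),np.round(b),np.round(w))
E
```

```text
{'clock': 0.0, 'q': array([ 1.17303987e+00,  2.76582797e-01,  1.50615352e+00,  2.81467193e-05,
        1.36069693e+00, -1.21002711e-01]), 'qvel': array([-4.11276628e-04,  1.17044165e-03, -8.13160489e-05,  9.64191665e-04,
       -1.32730586e-03,  1.77302164e-03]), 'effort': array([ 7.07000381e-04, -4.16780698e+01, -2.45806664e+01,  9.76128763e-05,
        1.09480342e-02,  3.58901116e-05]), 'position': array([156.95044051, 552.74354293, 303.03842569]), 'ee_rot': array([ 1.37938548e-01,  9.90440362e-01, -8.85979720e-04, -2.49338649e-04]), 'ft_force': array([1.24619937, 0.59815932, 0.65805594]), 'moment': array([ 0.01991219,  0.03274777, -0.03881438]), 'finger_force': 0.0, 'gripper_width': 1.0000405268278552}
scene {'fovy': 44.3945028128533, 'cx': 315.74503444136576, 'cy': 240.87612104920245, 'distortion': array([-0.13635114,  0.        ,  0.        ,  0.        ,  0.        ]), 'position': array([  94.60982024, -911.38036604,  507.62102215]), 'orientation': array([ 0.51036544, -0.13906975, -0.20524696,  0.82344424])}
large_jar 0.65 [342. 244.  58.  66.] [ 562. -163.   71.]
small_jar 0.8
[... 493 characters left out ...]
, 'cy': 237.2280697764143, 'distortion': array([-0.02696156,  0.        ,  0.        ,  0.        ,  0.        ]), 'position': array([418.97631424, -33.46732964, 863.99235609]), 'orientation': array([-0.05251544,  0.06113854,  0.7064949 , -0.70311391])}
large_jar 0.71 [357. 220.  54.  64.] [ 595. -124.    2.]
small_jar 0.91 [278. 161.  38.  45.] [715.  34.   5.]
small_jar 0.7 [279. 218.  41.  40.] [598.  31.   3.]
large_insert 0.85 [262. 306.  44.  42.] [426.  61.  15.]
small_insert 0.92 [177. 295.  32.  29.] [448. 219.  25.]
large_lid 0.78 [438. 311.  51.  53.] [ 414. -264.   39.]
small_lid 0.69 [345. 305.  41.  42.] [428. -94.  50.]
closed_jar 0.67 [427. 211.  53.  49.] [ 591. -239.   90.]
```

```bash
python3 - <<'E'
from h import *
a=np.load("top0.npz")["im"];b=np.load("scene0.npz")["im"]
cv2.imwrite("pics/c1.png",cv2.resize(a[120:380,130:500],None,fx=2.1,fy=2.1))
cv2.imwrite("pics/c2.png",cv2.resize(b[150:380,160:460],None,fx=2.5,fy=2.5))
E
```

```text
(no output)
```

View pics/c1.png

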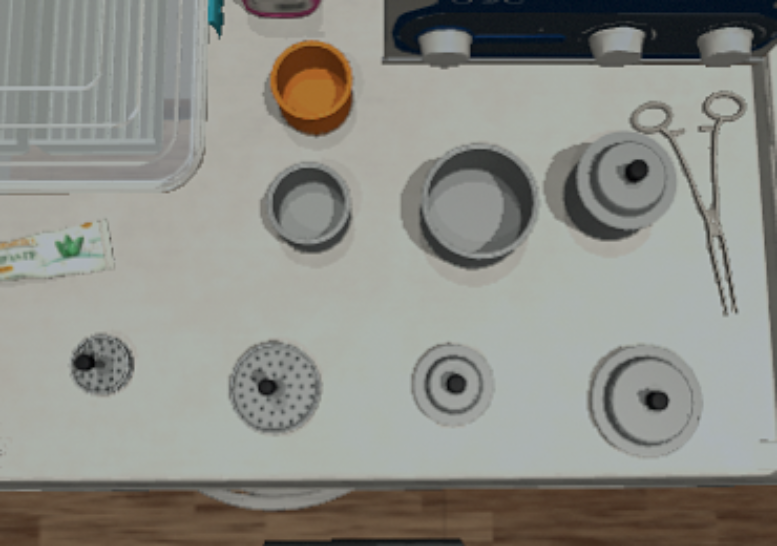

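View pics/c2.png

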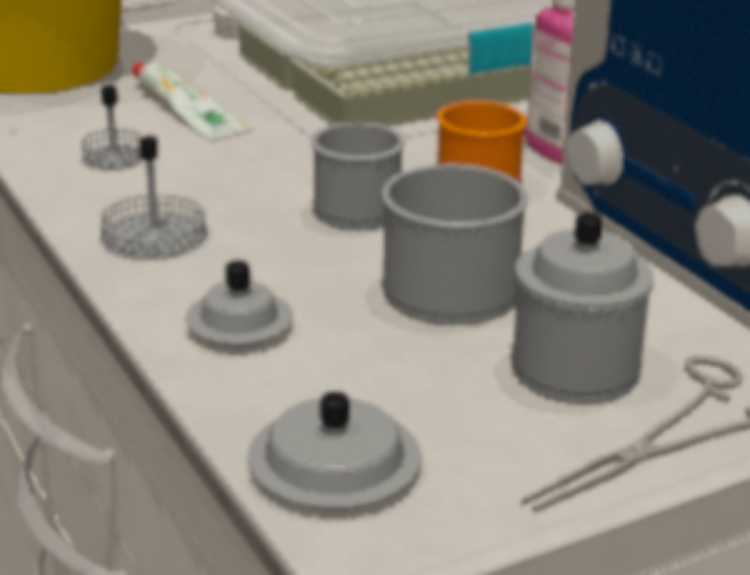

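The top crop shows two things shaped like small_jar. The steel one is at top px (279,218) and the orange one at (278,161). The steel one is meant, since orange is ruled out. The inserts are at (177,295) small and (262,306) large, the lids at (345,305) small and (438,311) large, and the large jar at (357,220). The closed jar is at (427,211). Next I'll measure the knob and rim centres.

```bash
cat >> h.py <<'E'
def circ(p):
    A=np.c_[2*p[:,:2],np.ones(len(p))]; s=np.linalg.lstsq(A,(p[:,:2]**2).sum(1),rcond=None)[0]
    return s[:2],np.sqrt(s[2]+s[0]**2+s[1]**2)
def near(W,c,r,z0,z1):
    P=W.reshape(-1,3); P=P[~np.isnan(P[:,0])]
    return P[(np.hypot(P[:,0]-c[0],P[:,1]-c[1])<r)&(P[:,2]>z0)&(P[:,2]<z1)]
def mid(p): return (p[:,:2].min(0)+p[:,:2].max(0))/2
def report(W,items):
    for n,(c,r,z0,z1,kind) in items.items():
        p=near(W,c,r,z0,z1)
        if len(p)<4: print(n,"few",len(p)); continue
        print(n,len(p),"mean",np.round(p.mean(0),1),"mid",np.round(mid(p),1),"circ",*[np.round(x,1) for x in circ(p)],"zmax",round(np.percentile(p[:,2],95),1))
ITEMS=dict(large_jar=((580,-135),75,74,90,0),small_jar=((588,22),60,58,72,0),large_insert=((429,56),50,60,95,0),small_insert=((447,214),45,45,80,0),
 large_lid=((408,-275),70,40,60,0),small_lid=((428,-105),60,40,60,0),closed=((585,-255),70,100,125,0))
E
python3 - <<'E'
from h import *
for n in ["top","scene"]:
    print(n); report(np.load(n+"0.npz")["W"],ITEMS)
E
```

```text
top
large_jar 512 mean [ 587.1 -120.9   78.9] mid [ 586.3 -138.9] circ [ 586.4 -122.7] 49.5 zmax 81.4
small_jar 350 mean [588.7  31.2  63. ] mid [588.3  30.9] circ [587.7  30.4] 34.4 zmax 65.5
large_insert 62 mean [428.   62.3  81.5] mid [428.5  62.5] circ [428.   62.5] 5.3 zmax 84.9
small_insert 69 mean [449.2 220.6  64.5] mid [448.9 221.3] circ [449.4 221.2] 5.5 zmax 68.1
large_lid 72 mean [ 415.1 -271.4   49.2] mid [ 415.1 -272.2] circ [ 414.9 -271.6] 6.1 zmax 52.1
small_lid 74 mean [430.2 -97.8  49.7] mid [430.7 -98.5] circ [430.3 -98. ] 6.3 zmax 52.1
closed 98 mean [ 604.6 -245.2  111.2] mid [ 605.8 -246.4] circ [ 605.1 -245.8] 6.6 zmax 115.3
scene
large_jar 512 mean [ 586.6 -123.    78.2] mid [ 587.1 -138.3] circ [ 586.9 -122.3] 48.1 zmax 81.1
small_jar 278 mean [588.1  26.   62.2] mid [588.4  27. ] circ [588.5  26.9] 34.3 zmax 65.3
large_insert 76 mean [428.9  56.6  74.5] mid [429.2  59.6] circ [429.6  58.9] 5.5 zmax 82.0
small_insert 65 mean [449.5 214.6  58.2] mid [449.6 214.7] circ [449.8 215.7] 5.1 zmax 66.8
large_lid 134 mean [ 413.7 -279.9   47.5] mid [ 414.6 -277.4] circ [ 414.6 -277.7] 6.8 zmax 51.7
small_lid 95 mean [ 429.7 -103.9   47.3] mid [ 431.1 -101.2] circ [ 430.3 -101.6] 6.8 zmax 51.9
closed 127 mean [ 603.7 -254.1  108.9] mid [ 605.2 -252.3] circ [ 605.6 -251.8] 6.9 zmax 115.0
```

```bash
python3 - <<'E'
from h import *
for n in ["top","scene"]:
    W=np.load(n+"0.npz")["W"]; P=W.reshape(-1,3); P=P[~np.isnan(P[:,0])]
    P=P[(P[:,0]>100)&(P[:,0]<720)&(P[:,1]<650)&(P[:,1]>-400)&(P[:,2]>90)]
    h=np.c_[np.round(P[:,:2]/60)*60]; 
    for k in np.unique(h,axis=0):
        m=(h==k).all(1)
        if m.sum()>15: print(n,k,int(P[m,2].max()),end="; ")
print(calibration("wrist"))
E
```

```text
top [360. 420.] 174; top [420. 360.] 174; top [420. 420.] 182; top [480. 360.] 174; top [480. 420.] 182; top [480. 480.] 181; top [540. 360.] 173; top [540. 420.] 174; top [540. 480.] 177; top [ 600. -300.] 92; top [ 600. -240.] 116; top [600. 120.] 108; top [600. 180.] 109; top [600. 240.] 109; top [600. 300.] 110; top [600. 360.] 109; top [600. 420.] 110; top [600. 480.] 109; top [600. 540.] 108; top [ 660. -240.] 93; top [660. 120.] 109; top [660. 180.] 113; top [660. 240.] 114; top [660. 300.] 115; top [660. 360.] 115; top [660. 420.] 115; top [660. 480.] 114; top [660. 540.] 110; top [ 720. -360.] 94; top [ 720. -240.] 94; top [720. 120.] 108; top [720. 180.] 115; top [720. 240.] 115; top [720. 300.] 114; top [720. 360.] 115; top [720. 420.] 115; top [720. 480.] 115; top [720. 540.] 110; scene [120. 480.] 398; scene [120. 540.] 441; scene [180. 480.] 435; scene [180. 540.] 440; scene [180. 600.] 348; scene [360. 420.] 171; scene [360. 480.] 172; scene [360. 540.] 171; scene [420. 360.] 171; scene [420. 420.] 181; scene [420. 480.] 179; scene [420. 540.] 181; scene [480. 360.] 17
[... 680 characters left out ...]
e [720. 120.] 107; scene [720. 180.] 112; scene [720. 240.] 112; scene [720. 300.] 112; scene [720. 360.] 112; scene [720. 420.] 112; scene [720. 480.] 113; scene [720. 540.] 108; {'fovy': 59.06387117131397, 'cx': 312.48625716783135, 'cy': 238.5190655626561, 'distortion': array([-0.01532303,  0.        ,  0.        ,  0.        ,  0.        ]), 'hand_eye': array([[ 2.66430670e-04,  9.51044061e-01,  3.09055211e-01,
         7.97044355e+01],
       [ 9.99999913e-01, -1.53905205e-04, -3.88474327e-04,
        -5.69673956e-01],
       [-3.21890996e-04,  3.09055288e-01, -9.51044019e-01,
        -6.98911624e+01],
       [ 0.00000000e+00,  0.00000000e+00,  0.00000000e+00,
         1.00000000e+00]])}
```

Emit:
{"name": "apply_moves", "arguments": {"deltas": [[0, 0, 0, 0, 0, -0.1384, 0.06], [0, 0, 0, 0, 0, -0.1384, 0.06]]}}

```text
clock: 1.0
position: [157.1, 553.1, 303.9]
ee_rot: [-0.003, 1.0, 0.0, 0.0]
ft_force: [0.1, 0.1, -0.1]
gripper_width: 0.707
finger_force: 0.0
```

Emit:
{"name": "apply_moves", "arguments": {"deltas": [[-0.03, -0.035, 0, 0, 0, 0, 0.06], [-0.03, -0.035, 0, 0, 0, 0, 0.06], [-0.03, -0.035, 0, 0, 0, 0, 0.06], [-0.03, -0.035, 0, 0, 0, 0, 0.06], [-0.03, -0.035, 0, 0, 0, 0, 0.06], [-0.03, -0.035, 0, 0, 0, 0, 0.06], [-0.03, -0.035, 0, 0, 0, 0, 0.06], [-0.03, -0.035, 0.01, 0, 0, 0, 0.06], [-0.03, -0.035, 0.02, 0, 0, 0, 0.06], [-0.022, -0.02, 0.03, 0, 0, 0, 0.06]]}}

```text
clock: 2.0
position: [451.7, 216.2, 245.1]
ee_rot: [0.001, 1.0, 0.0, 0.003]
ft_force: [0.3, 0.6, -0.3]
gripper_width: 0.704
finger_force: 0.0
```

```bash
python3 - <<'E'
from h import *
s=sense(); print(s["position"],s["q"])
im,d,W=shot("wrist","w1.png"); report(W,ITEMS)
E
```

```text
[451.72075526 216.19355713 245.14549451] [ 3.07886258e-01  2.04772924e-01  1.75695444e+00 -9.81894280e-04
  1.17426527e+00 -1.26055812e+00]
large_jar few 0
small_jar 1075 mean [569.7  14.8  62.7] mid [577.2  22.2] circ [586.9  30.1] 33.6 zmax 64.5
large_insert 833 mean [427.5  64.9  78.8] mid [428.6  62.8] circ [428.   63.5] 5.4 zmax 83.5
small_insert 528 mean [448.3 220.4  64.7] mid [449.9 220.5] circ [449.  220.4] 5.4 zmax 67.7
large_lid few 0
small_lid few 0
closed few 0
```

View pics/w1.png

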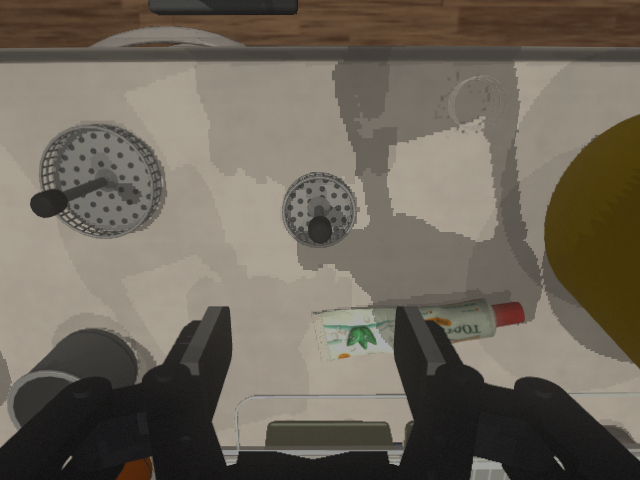

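Emit:
{"name": "apply_moves", "arguments": {"deltas": [[0, 0.0024, 0.03, 0, 0, 0, 0.05], [0, 0, 0.03, 0, 0, 0, 0.05], [0, 0, 0.03, 0, 0, 0, 0.05], [0, 0, 0.016, 0, 0, 0, 0.05], [0, 0, 0.01, 0, 0, 0, 0.05], [0, 0, 0, 0, 0, 0, 0.05], [0, 0, 0, 0, 0, 0, 0.05]]}}

```text
clock: 2.75
position: [449.5, 221.0, 128.6]
ee_rot: [-0.0, 1.0, 0.0, 0.001]
ft_force: [0.7, -0.0, 0.3]
gripper_width: 0.584
finger_force: 0.0
```

```bash
python3 - <<'E'
from h import *
im,d,W=shot("wrist","w2.png"); report(W,ITEMS); print(sense()["position"])
E
```

```text
large_jar few 0
small_jar few 0
large_insert few 0
small_insert 4573 mean [445.1 220.3  68.6] mid [448.8 220.3] circ [431.1 220.5] 27.4 zmax 78.8
large_lid few 0
small_lid few 0
closed few 0
[449.73045582 221.06940104 128.96539015]
```

View pics/w2.png

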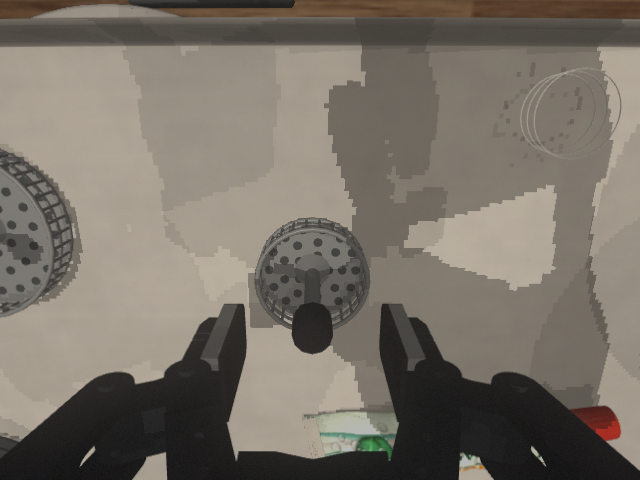

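The knob is centred between the pads at (312,328), so I'll close and lift.

Emit:
{"name": "apply_moves", "arguments": {"deltas": [[0, 0, 0, 0, 0, 0, 0.0], [0, 0, 0, 0, 0, 0, 0.0], [0, 0, 0, 0, 0, 0, 0.0], [0, 0, 0, 0, 0, 0, 0.0], [0, 0, 0, 0, 0, 0, 0.0], [0, 0, 0, 0, 0, 0, 0.0], [0, 0, 0, 0, 0, 0, 0.0], [0, 0, -0.02, 0, 0, 0, 0.0], [0, 0, -0.03, 0, 0, 0, 0.0], [0, 0, -0.03, 0, 0, 0, 0.0]]}}

```text
clock: 3.8
position: [448.5, 220.5, 208.4]
ee_rot: [0.0, 1.0, -0.0, -0.001]
ft_force: [-0.0, 0.4, -0.3]
gripper_width: 0.135
finger_force: 58.9
```

Emit:
{"name": "apply_moves", "arguments": {"deltas": [[0, -0.02, -0.03, 0, 0, 0, 0.0], [-0.023, -0.032, 0, 0, 0, 0, 0.0], [-0.023, -0.032, 0, 0, 0, 0, 0.0], [-0.023, -0.032, 0, 0, 0, 0, 0.0], [-0.023, -0.03, 0, 0, 0, 0, 0.0], [-0.023, -0.03, 0, 0, 0, 0, 0.0], [-0.015, -0.015, 0, 0, 0, 0, 0.0], [-0.008, 0, 0, 0, 0, 0, 0.0], [0, 0, 0, 0, 0, 0, 0.0], [0, 0, 0, 0, 0, 0, 0.0]]}}

```text
clock: 4.8
position: [586.1, 30.7, 237.7]
ee_rot: [-0.0, 1.0, 0.0, -0.001]
ft_force: [0.2, -0.6, -0.4]
gripper_width: 0.134
finger_force: 58.9
```

```bash
python3 - <<'E'
from h import *
s=sense(); print(s["position"],s["gripper_width"])
im,d,W=shot("wrist","w3.png"); report(W,ITEMS); np.savez("w3.npz",im=im,W=W)
E
```

```text
[586.11768499  30.73358694 237.65232124] 0.13438539888189505
large_jar 3746 mean [ 588.8 -105.3   79.1] mid [ 586.9 -113.6] circ [ 586.4 -118.5] 47.9 zmax 80.6
small_jar 1887 mean [570.3  28.9  63.5] mid [577.2  29.4] circ [588.   29.6] 34.3 zmax 64.8
large_insert few 0
small_insert few 0
large_lid few 0
small_lid few 0
closed few 0
```

View pics/w3.png

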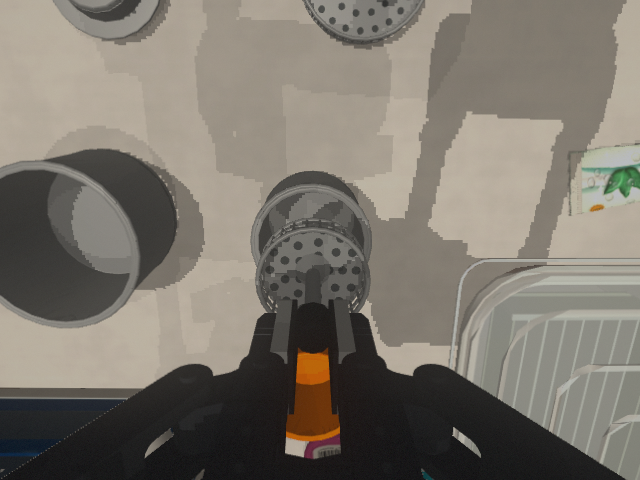

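The insert hangs upright at (312,270) with the jar mouth behind it at (311,240). I'll measure the basket centre against the jar.

```bash
python3 - <<'E'
from h import *
W=np.load("w3.npz")["W"]
for z0,z1 in [(100,115),(121,135)]:
    p=near(W,(586,31),34,z0,z1); print(len(p),mid(p),p.mean(0),circ(p),p[:,:2].min(0),p[:,:2].max(0))
p=near(W,(588,30),40,58,70); print(p[:,:2].min(0),p[:,:2].max(0))
E
```

```text
5849 [583.60045765  30.2327313 ] [584.09439315  30.43517621 110.79246348] (array([585.47717956,  30.43394125]), np.float64(17.924357758491226)) [559.53061535   4.34717738] [607.67029996  56.11828523]
1469 [581.49797548  30.44841439] [577.45132479  30.35084719 126.35324722] (array([584.62910677,  30.43474169]), np.float64(23.566611216622185)) [559.46727729   3.53617876] [603.52867368  57.36065003]
[551.49382383  -7.54528325] [602.89211311  66.38855252]
```

Emit:
{"name": "apply_moves", "arguments": {"deltas": [[-0.0013, -0.0009, 0.01, 0, 0, 0, 0.0], [0, 0, 0.015, 0, 0, 0, 0.0], [0, 0, 0.015, 0, 0, 0, 0.0], [0, 0, 0.015, 0, 0, 0, 0.0], [0, 0, 0.015, 0, 0, 0, 0.0], [0, 0, 0.015, 0, 0, 0, 0.0], [0, 0, 0.01, 0, 0, 0, 0.0], [0, 0, 0.005, 0, 0, 0, 0.0], [0, 0, 0, 0, 0, 0, 0.0]]}}

```text
clock: 5.75
position: [587.8, 29.1, 137.3]
ee_rot: [-0.0, 1.0, 0.0, -0.001]
ft_force: [0.4, -0.4, -0.7]
gripper_width: 0.131
finger_force: 58.9
```

Emit:
{"name": "apply_moves", "arguments": {"deltas": [[0, 0, 0.0015, 0, 0, 0, 0.0], [0, 0, 0.0015, 0, 0, 0, 0.0], [0, 0, 0.001, 0, 0, 0, 0.0], [0, 0, 0, 0, 0, 0, 0.0]]}}

```text
clock: 6.15
position: [588.4, 28.8, 134.2]
ee_rot: [0.0, 1.0, 0.0, 0.0]
ft_force: [-0.1, -0.8, -0.0]
gripper_width: 0.134
finger_force: 58.9
```

Emit:
{"name": "apply_moves", "arguments": {"deltas": [[0, 0, 0.001, 0, 0, 0, 0.0], [0, 0, 0, 0, 0, 0, 0.0], [0, 0, 0, 0, 0, 0, 0.0]]}}

```text
clock: 6.45
position: [588.4, 28.8, 134.0]
ee_rot: [-0.0, 1.0, -0.0, 0.0]
ft_force: [-2.1, -0.3, 5.8]
gripper_width: 0.134
finger_force: 59.5
```

Emit:
{"name": "apply_moves", "arguments": {"deltas": [[0, 0, 0, 0, 0, 0, 0.028], [0, 0, 0, 0, 0, 0, 0.028], [0, 0, 0, 0, 0, 0, 0.028], [0, 0, -0.005, 0, 0, 0, 0.028], [0, 0, -0.02, 0, 0, 0, 0.028], [0, 0, -0.03, 0, 0, 0, 0.05], [0, 0, -0.04, 0, 0, 0, 0.05], [0.01, 0, -0.015, 0, 0, 0, 0.05], [0.03, 0.005, 0, 0, 0, 0, 0.05], [0.03, 0.008, 0, 0, 0, 0, 0.05]]}}

```text
clock: 7.45
position: [517.4, 41.6, 243.3]
ee_rot: [0.0, 1.0, -0.0, 0.0]
ft_force: [-0.4, -0.2, -0.3]
gripper_width: 0.581
finger_force: 0.0
```

Emit:
{"name": "apply_moves", "arguments": {"deltas": [[0.03, 0.01, 0, 0, 0, 0, 0.05], [0.03, 0.01, 0, 0, 0, 0, 0.05], [0.02, 0, 0, 0, 0, 0, 0.05], [0.01, 0, 0, 0, 0, 0, 0.05], [0, 0, 0, 0, 0, 0, 0.05], [0, 0, 0, 0, 0, 0, 0.05]]}}

```text
clock: 8.05
position: [429.2, 61.6, 243.2]
ee_rot: [0.0, 1.0, 0.0, 0.001]
ft_force: [0.5, 0.0, -0.9]
gripper_width: 0.585
finger_force: 0.0
```

```bash
python3 - <<'E'
from h import *
s=sense(); print(s["position"],s["gripper_width"])
im,d,W=shot("wrist","w4.png"); report(W,ITEMS); 
im,d,W=shot("top","t4.png"); report(W,ITEMS); report(W,dict(k=((588,30),15,66,90,0)))
cv2.imwrite("pics/t4c.png",cv2.resize(im[180:260,230:330],None,fx=5,fy=5))
E
```

```text
[429.21023685  61.64634466 243.21591991] 0.5854574181021418
large_jar 620 mean [ 540.6 -126.    78.9] mid [ 564.4 -133.3] circ [ 576.4 -121.1] 39.1 zmax 80.5
small_jar 1473 mean [571.9  36.6  63.9] mid [579.4  32.7] circ [577.3  35.7] 24.8 zmax 70.5
large_insert 605 mean [426.7  62.   80.6] mid [428.2  62. ] circ [427.5  62.1] 5.4 zmax 83.6
small_insert few 0
large_lid few 0
small_lid 741 mean [429.5 -96.8  48.6] mid [430.5 -98.6] circ [430.  -97.8] 6.6 zmax 51.4
closed few 0
large_jar 518 mean [ 587.3 -122.1   78.8] mid [ 586.2 -139.1] circ [ 586.5 -123.4] 49.7 zmax 81.2
small_jar 394 mean [588.6  30.7  63.7] mid [588.1  30.9] circ [587.9  30.7] 32.5 zmax 70.0
large_insert few 0
small_insert few 0
large_lid 76 mean [ 415.2 -271.2   48.5] mid [ 415.1 -271.9] circ [ 415.  -271.6] 6.1 zmax 51.7
small_lid 75 mean [430.2 -97.9  49.9] mid [430.7 -98.5] circ [430.3 -98. ] 6.2 zmax 52.6
closed 97 mean [ 604.6 -245.2  111.3] mid [ 605.6 -246.4] circ [ 605.2 -245.8] 6.6 zmax 115.4
k 51 mean [588.4  29.1  70.9] mid [588.3  28.3] circ [588.4  29. ] 5.3 zmax 73.0
```

View pics/t4c.png

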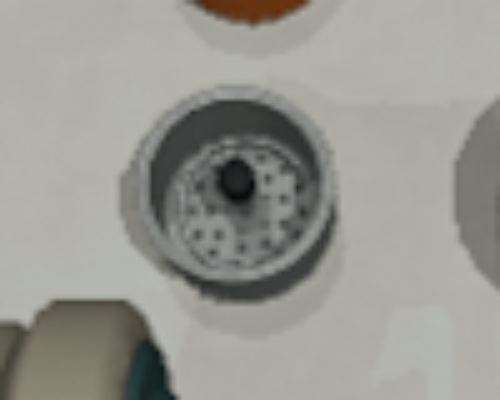

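Emit:
{"name": "apply_moves", "arguments": {"deltas": [[0.001, 0.0004, 0.03, 0, 0, 0, 0.05], [0, 0, 0.03, 0, 0, 0, 0.05], [0, 0, 0.025, 0, 0, 0, 0.05], [0, 0, 0.014, 0, 0, 0, 0.05], [0, 0, 0, 0, 0, 0, 0.05], [0, 0, 0, 0, 0, 0, 0.0], [0, 0, 0, 0, 0, 0, 0.0], [0, 0, 0, 0, 0, 0, 0.0], [0, 0, 0, 0, 0, 0, 0.0], [0, 0, 0, 0, 0, 0, 0.0]]}}

```text
clock: 9.15
position: [428.3, 62.4, 145.0]
ee_rot: [0.0, 1.0, 0.0, 0.002]
ft_force: [1.0, 1.5, 5.2]
gripper_width: 0.134
finger_force: 58.9
```

Emit:
{"name": "apply_moves", "arguments": {"deltas": [[0, 0, 0, 0, 0, 0, 0.0], [0, 0, 0, 0, 0, 0, 0.0], [0, 0, -0.02, 0, 0, 0, 0.0], [0, 0, -0.035, 0, 0, 0, 0.0], [0, 0, -0.035, 0, 0, 0, 0.0], [0, 0, -0.025, 0, 0, 0, 0.0]]}}

```text
clock: 9.75
position: [427.3, 62.1, 260.9]
ee_rot: [-0.0, 1.0, -0.0, 0.001]
ft_force: [1.1, 0.1, -1.2]
gripper_width: 0.138
finger_force: 58.9
```

Emit:
{"name": "apply_moves", "arguments": {"deltas": [[-0.015, -0.02, 0, 0, 0, 0, 0.0], [-0.027, -0.032, 0, 0, 0, 0, 0.0], [-0.027, -0.032, 0, 0, 0, 0, 0.0], [-0.027, -0.032, 0, 0, 0, 0, 0.0], [-0.027, -0.032, 0, 0, 0, 0, 0.0], [-0.02, -0.022, 0, 0, 0, 0, 0.0], [-0.016, -0.015, 0, 0, 0, 0, 0.0], [0, 0, 0, 0, 0, 0, 0.0], [0, 0, 0, 0, 0, 0, 0.0], [0, 0, 0, 0, 0, 0, 0.0]]}}

```text
clock: 10.75
position: [585.1, -121.9, 258.6]
ee_rot: [-0.0, 1.0, 0.0, -0.001]
ft_force: [0.4, 0.0, -0.9]
gripper_width: 0.132
finger_force: 58.9
```

```bash
python3 - <<'E'
from h import *
s=sense(); print(s["position"],s["gripper_width"])
im,d,W=shot("wrist","w5.png"); np.savez("w5.npz",im=im,W=W)
c=s["position"][:2]
for n,z0,z1 in [("base",108,124),("rim",129,142),("jar",74,88)]:
    p=near(W,c,54,z0,z1); print(n,len(p),p.mean(0),*circ(p),p[:,:2].min(0),p[:,:2].max(0))
im,d,W=shot("top"); report(W,dict(jar=((587,-122),53,74,88,0),rim=((587,-122),53,129,142,0)))
E
```

```text
[ 585.10887132 -121.87685327  258.62957622] 0.13222587017100962
base 14141 [ 580.77480291 -121.98314265  115.81066936] [ 583.88870443 -121.98700369] 28.022070518853997 [ 544.02334594 -161.97535078] [618.25038522 -81.57017332]
rim 1924 [ 571.81284665 -122.02774099  131.45306333] [ 583.18837552 -121.98987504] 37.607634911040634 [ 543.90920099 -162.78592951] [612.87821112 -81.16026668]
jar 2247 [ 555.96143469 -116.45142319   79.56792938] [ 586.47982021 -119.91544375] 48.27300872193173 [ 535.96775632 -170.66216651] [611.07791464 -68.8139543 ]
jar 256 mean [ 561.  -110.8   79.2] mid [ 576.2 -119.4] circ [ 586. -119.] 48.2 zmax 81.2
rim 123 mean [ 565.9 -119.1  131.4] mid [ 572.3 -120.9] circ [ 581.1 -120.7] 36.8 zmax 133.7
```

View pics/w5.png

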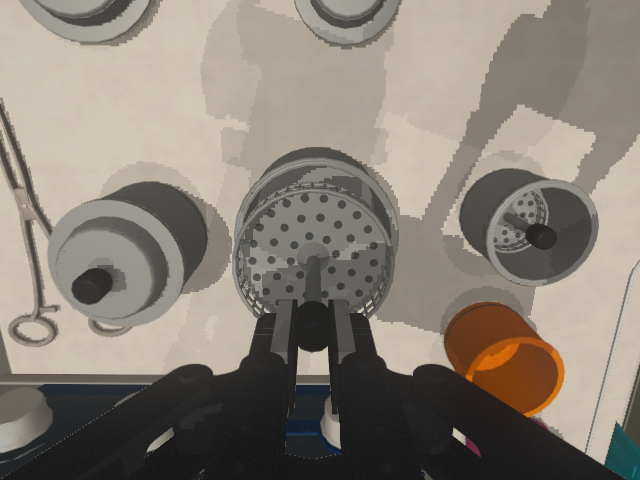

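The held insert is centred at (312,250) over the large jar's mouth. I'll do a robust rim fit.

```bash
cat >> h.py <<'E'
from scipy.optimize import least_squares
def rim(W,c,r,zt,tol=2.5):
    p=near(W,c,r+6,zt-tol,zt+tol); p=p[np.hypot(p[:,0]-c[0],p[:,1]-c[1])>r-7]
    f=least_squares(lambda q:np.maximum(np.abs(np.hypot(p[:,0]-q[0],p[:,1]-q[1])-r)-1.75,0),c,loss="soft_l1",f_scale=.5)
    return np.round(f.x,2),len(p),round(f.cost/len(p),3)
E
python3 - <<'E'
from h import *
for f in ["w5","w3","top0","scene0"]:
    W=np.load(f+".npz")["W"]
    print(f,rim(W,(586.5,-121.5),47.75,80),rim(W,(588,30),33.75,64))
W=np.load("w5.npz")["W"]; p=near(W,(586,-122),54,77,83)
a=np.degrees(np.arctan2(p[:,1]+121.5,p[:,0]-586.5)); rr=np.hypot(p[:,1]+121.5,p[:,0]-586.5)
for k in range(-180,180,20):
    m=(a>=k)&(a<k+20)
    if m.sum()>5: print(k,m.sum(),np.percentile(rr[m],[2,50,98]).round(1))
E
```

```text
w5 (array([ 585.96, -119.8 ]), 2214, np.float64(0.037)) (array([588.12,  28.85]), 2646, np.float64(0.069))
w3 (array([ 586.66, -118.66]), 3309, np.float64(0.04)) (array([587.61,  29.53]), 1854, np.float64(0.044))
top0 (array([ 586.15, -118.69]), 421, np.float64(0.057)) (array([587.82,  30.5 ]), 293, np.float64(0.07))
scene0 (array([ 586.88, -121.78]), 331, np.float64(0.132)) (array([588.25,  27.05]), 163, np.float64(0.127))
-180 257 [45.3 48.  50.4]
-160 247 [44.8 47.4 49.8]
-140 232 [44.4 47.  49.4]
-120 219 [44.1 46.7 49.2]
-100 57 [45.6 47.9 49.2]
60 13 [51.1 51.8 52.2]
80 188 [47.3 50.2 52.5]
100 240 [47.2 49.7 52.2]
120 250 [46.9 49.5 52. ]
140 259 [46.3 49.  51.4]
160 262 [45.9 48.6 50.9]
```

Emit:
{"name": "apply_moves", "arguments": {"deltas": [[-0.0012, 0.0022, 0.01, 0, 0, 0, 0.0], [0, 0, 0.015, 0, 0, 0, 0.0], [0, 0, 0.015, 0, 0, 0, 0.0], [0, 0, 0.015, 0, 0, 0, 0.0], [0, 0, 0.015, 0, 0, 0, 0.0], [0, 0, 0.015, 0, 0, 0, 0.0], [0, 0, 0.012, 0, 0, 0, 0.0], [0, 0, 0.006, 0, 0, 0, 0.0], [0, 0, 0, 0, 0, 0, 0.0]]}}

```text
clock: 11.75
position: [587.0, -120.2, 155.0]
ee_rot: [-0.0, 1.0, 0.0, -0.001]
ft_force: [-0.2, -0.3, -1.1]
gripper_width: 0.135
finger_force: 58.9
```

Emit:
{"name": "apply_moves", "arguments": {"deltas": [[0, 0, 0.002, 0, 0, 0, 0.0], [0, 0, 0.001, 0, 0, 0, 0.0], [0, 0, 0.001, 0, 0, 0, 0.0], [0, 0, 0, 0, 0, 0, 0.0]]}}

```text
clock: 12.15
position: [587.6, -120.6, 152.3]
ee_rot: [0.0, 1.0, -0.0, 0.0]
ft_force: [-0.4, -0.3, -0.7]
gripper_width: 0.13
finger_force: 58.9
```

Emit:
{"name": "apply_moves", "arguments": {"deltas": [[0, 0, 0.001, 0, 0, 0, 0.0], [0, 0, 0.001, 0, 0, 0, 0.0], [0, 0, 0, 0, 0, 0, 0.0]]}}

```text
clock: 12.45
position: [587.5, -120.5, 150.1]
ee_rot: [0.0, 1.0, 0.0, 0.0]
ft_force: [-0.2, 0.5, 0.6]
gripper_width: 0.136
finger_force: 59.0
```

Release, rise, then head for the small lid at (430,-98).

Emit:
{"name": "apply_moves", "arguments": {"deltas": [[0, 0, 0.0005, 0, 0, 0, 0.0], [0, 0, 0, 0, 0, 0, 0.03], [0, 0, 0, 0, 0, 0, 0.03], [0, 0, 0, 0, 0, 0, 0.03], [0, 0, -0.005, 0, 0, 0, 0.03], [0, 0, -0.02, 0, 0, 0, 0.03], [0, 0, -0.03, 0, 0, 0, 0.05], [0, 0, -0.035, 0, 0, 0, 0.05], [0.015, 0, -0.005, 0, 0, 0, 0.05], [0.03, 0.005, 0, 0, 0, 0, 0.05]]}}

```text
clock: 13.45
position: [544.3, -116.5, 246.2]
ee_rot: [-0.0, 1.0, -0.001, 0.003]
ft_force: [-0.5, -0.6, 0.1]
gripper_width: 0.583
finger_force: 0.0
```

Emit:
{"name": "apply_moves", "arguments": {"deltas": [[0.035, 0.006, 0, 0, 0, 0, 0.05], [0.035, 0.006, 0, 0, 0, 0, 0.05], [0.03, 0.005, 0, 0, 0, 0, 0.05], [0.012, 0, 0, 0, 0, 0, 0.05], [0, 0, 0, 0, 0, 0, 0.05], [0, 0, 0, 0, 0, 0, 0.05]]}}

```text
clock: 14.05
position: [431.7, -99.1, 244.8]
ee_rot: [0.0, 1.0, -0.0, 0.001]
ft_force: [1.0, -1.0, 0.1]
gripper_width: 0.589
finger_force: 0.0
```

```bash
python3 - <<'E'
from h import *
s=sense(); print(s["position"],s["gripper_width"])
im,d,W=shot("wrist","w6.png"); report(W,ITEMS)
im,d,W=shot("top","t6.png"); report(W,dict(kL=((587,-120),20,82,105,0),kS=((588,29),20,66,90,0)));print(rim(W,(586,-120),47.75,80),rim(W,(588,30),33.75,64))
cv2.imwrite("pics/t6c.png",cv2.resize(im[170:260,240:480],None,fx=3.3,fy=3.3))
E
```

```text
[431.72669126 -99.11071628 244.84689156] 0.5891830228857726
large_jar 1632 mean [ 554.8 -112.2   79.1] mid [ 569.3 -138.7] circ [ 578.4 -123.7] 41.7 zmax 81.3
small_jar 270 mean [620.   23.7  62.3] mid [610.8  38.2] circ [594.9  29.5] 26.9 zmax 64.4
large_insert few 0
small_insert few 0
large_lid 760 mean [ 413.9 -272.7   48.6] mid [ 414.7 -274.4] circ [ 414.4 -273.8] 6.5 zmax 51.5
small_lid 617 mean [429.3 -99.2  49.4] mid [430.4 -99.2] circ [429.7 -99.2] 6.4 zmax 51.5
closed few 0
kL 22 mean [ 589.6 -120.8   86.8] mid [ 589.2 -119.8] circ [ 588.8 -120.3] 4.2 zmax 89.0
kS 51 mean [588.5  29.   70.8] mid [588.4  28.6] circ [588.7  29.1] 5.2 zmax 73.5
(array([ 586.78, -118.73]), 270, np.float64(0.05)) (array([587.86,  30.49]), 292, np.float64(0.07))
```

View pics/t6c.png

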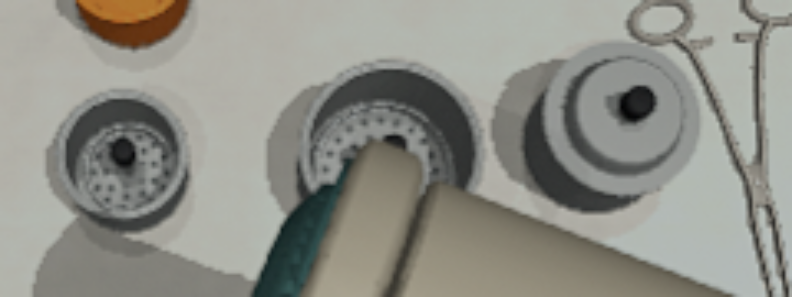

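Emit:
{"name": "apply_moves", "arguments": {"deltas": [[0.0014, 0, 0.03, 0, 0, 0, 0.05], [0, 0, 0.035, 0, 0, 0, 0.05], [0, 0, 0.035, 0, 0, 0, 0.05], [0, 0, 0.02, 0, 0, 0, 0.05], [0, 0, 0.014, 0, 0, 0, 0.05], [0, 0, 0, 0, 0, 0, 0.05], [0, 0, 0, 0, 0, 0, 0.0], [0, 0, 0, 0, 0, 0, 0.0], [0, 0, 0, 0, 0, 0, 0.0], [0, 0, 0, 0, 0, 0, 0.0]]}}

```text
clock: 15.15
position: [430.1, -98.9, 111.5]
ee_rot: [0.0, 1.0, -0.0, 0.001]
ft_force: [1.6, -0.1, 3.2]
gripper_width: 0.173
finger_force: 58.6
```

Emit:
{"name": "apply_moves", "arguments": {"deltas": [[0, 0, 0, 0, 0, 0, 0.0], [0, 0, 0, 0, 0, 0, 0.0], [0, 0, 0, 0, 0, 0, 0.0]]}}

```text
clock: 15.45
position: [430.1, -98.9, 111.4]
ee_rot: [0.0, 1.0, -0.0, 0.001]
ft_force: [1.5, 1.3, 6.5]
gripper_width: 0.172
finger_force: 59.0
```

Emit:
{"name": "apply_moves", "arguments": {"deltas": [[0, 0, -0.02, 0, 0, 0, 0.0], [0, 0, -0.035, 0, 0, 0, 0.0], [0, 0, -0.035, 0, 0, 0, 0.0], [-0.02, 0.02, -0.03, 0, 0, 0, 0.0], [-0.03, 0.025, 0, 0, 0, 0, 0.0], [-0.03, 0.025, 0, 0, 0, 0, 0.0], [-0.03, 0.025, 0, 0, 0, 0, 0.0], [-0.03, 0.023, 0, 0, 0, 0, 0.0], [-0.016, 0.01, 0, 0, 0, 0, 0.0], [0, 0, 0, 0, 0, 0, 0.0]]}}

```text
clock: 16.45
position: [586.6, 30.8, 229.6]
ee_rot: [-0.001, 1.0, 0.0, -0.0]
ft_force: [-0.4, -0.5, -0.3]
gripper_width: 0.169
finger_force: 58.9
```

Emit:
{"name": "apply_moves", "arguments": {"deltas": [[0, 0, 0, 0, 0, 0, 0.0], [0, 0, 0, 0, 0, 0, 0.0]]}}

```text
clock: 16.65
position: [583.7, 28.8, 230.1]
ee_rot: [0.0, 1.0, -0.0, -0.001]
ft_force: [-0.1, 0.1, -1.0]
gripper_width: 0.173
finger_force: 58.9
```

```bash
cat >> h.py <<'E'
def flange(W,c,r):   # outer edge of held lid's flange, z window picked by histogram
    s=sense(); p=near(W,c,r+6,s["position"][2]-110,s["position"][2]-85)
    rr=np.hypot(p[:,0]-c[0],p[:,1]-c[1]); q=p[rr>r-8]
    return len(q),q[:,:2].min(0).round(1),q[:,:2].max(0).round(1),np.round(q[:,2].mean(),1),near(W,c,r+6,s["position"][2]-130,s["position"][2]-112).shape
E
python3 - <<'E'
from h import *
s=sense(); print(s["position"],s["gripper_width"])
im,d,W=shot("wrist","w7.png"); c=s["position"][:2]; print(flange(W,c,37)); print(rim(W,(588,30),33.75,64),rim(W,(586,-120),47.75,80))
E
```

```text
[583.6677547   28.8284079  230.06480484] 0.173289257886492
(5651, array([547. ,  -8.5]), array([620.6,  65.3]), np.float64(130.3), (0, 3))
(array([587.5 ,  29.53]), 1240, np.float64(0.035)) (array([ 586.58, -118.63]), 3372, np.float64(0.039))
```

View pics/w7.png

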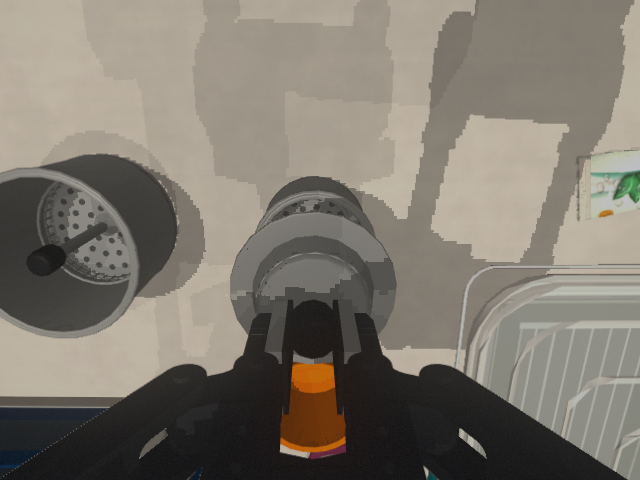

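Emit:
{"name": "apply_moves", "arguments": {"deltas": [[-0.0037, 0.001, 0.005, 0, 0, 0, 0.0], [0, 0, 0.015, 0, 0, 0, 0.0], [0, 0, 0.015, 0, 0, 0, 0.0], [0, 0, 0.01, 0, 0, 0, 0.0], [0, 0, 0.003, 0, 0, 0, 0.0], [0, 0, 0, 0, 0, 0, 0.0], [0, 0, 0, 0, 0, 0, 0.0]]}}

```text
clock: 17.4
position: [589.2, 30.3, 183.1]
ee_rot: [0.0, 1.0, 0.0, 0.001]
ft_force: [-1.3, 0.5, -1.0]
gripper_width: 0.166
finger_force: 58.9
```

```bash
python3 - <<'E'
from h import *
s=sense(); print(s["position"],s["gripper_width"])
im,d,W=shot("wrist","w8.png"); c=s["position"][:2]; print(flange(W,c,37)); p=near(W,(587.5,29.5),50,20,66);print(len(p),p.min(0),p.max(0))
E
```

```text
[589.21376679  30.28531659 183.05369731] 0.1662211810511989
(5587, array([552.6,  -6.7]), array([626.6,  66.8]), np.float64(83.2), (1616, 3))
2785 [551.3820766   -6.07814276  20.00680121] [578.54187291  63.90779069  65.82437514]
```

Emit:
{"name": "apply_moves", "arguments": {"deltas": [[0.0015, -0.0006, 0.004, 0, 0, 0, 0.0], [0, 0, 0.005, 0, 0, 0, 0.0], [0, 0, 0.003, 0, 0, 0, 0.0], [0, 0, 0.002, 0, 0, 0, 0.0], [0, 0, 0.001, 0, 0, 0, 0.0], [0, 0, 0, 0, 0, 0, 0.0]]}}

```text
clock: 18.05
position: [587.3, 29.8, 167.3]
ee_rot: [-0.0, 1.0, 0.0, -0.0]
ft_force: [-0.4, -0.7, -1.5]
gripper_width: 0.174
finger_force: 58.9
```

Emit:
{"name": "apply_moves", "arguments": {"deltas": [[0, 0, 0.001, 0, 0, 0, 0.0], [0, 0, 0, 0, 0, 0, 0.0], [0, 0, 0, 0, 0, 0, 0.0]]}}

```text
clock: 18.35
position: [587.4, 29.8, 166.6]
ee_rot: [-0.0, 1.0, 0.0, 0.0]
ft_force: [-0.5, 0.6, -0.7]
gripper_width: 0.174
finger_force: 59.0
```

Emit:
{"name": "apply_moves", "arguments": {"deltas": [[0, 0, 0.001, 0, 0, 0, 0.0], [0, 0, 0, 0, 0, 0, 0.0]]}}

```text
clock: 18.55
position: [587.4, 29.8, 166.6]
ee_rot: [-0.0, 1.0, 0.0, 0.0]
ft_force: [-1.3, 0.1, 4.7]
gripper_width: 0.171
finger_force: 59.6
```

Emit:
{"name": "apply_moves", "arguments": {"deltas": [[0, 0, 0, 0, 0, 0, 0.05], [0, 0, 0, 0, 0, 0, 0.05], [0, 0, 0, 0, 0, 0, 0.05], [0, 0, -0.005, 0, 0, 0, 0.05], [0, 0, -0.025, 0, 0, 0, 0.05], [0, 0, -0.035, 0, 0, 0, 0.05], [0.02, -0.025, -0.015, 0, 0, 0, 0.05], [0.025, -0.04, 0, 0, 0, 0, 0.05], [0.025, -0.04, 0, 0, 0, 0, 0.05], [0.025, -0.04, 0, 0, 0, 0, 0.05]]}}

```text
clock: 19.55
position: [491.4, -116.3, 246.1]
ee_rot: [-0.001, 1.0, -0.0, 0.001]
ft_force: [-0.3, -0.5, 0.6]
gripper_width: 0.588
finger_force: 0.0
```

Emit:
{"name": "apply_moves", "arguments": {"deltas": [[0.025, -0.04, 0, 0, 0, 0, 0.05], [0.022, -0.04, 0, 0, 0, 0, 0.05], [0.02, -0.04, 0, 0, 0, 0, 0.05], [0.01, -0.03, 0, 0, 0, 0, 0.05], [0, -0.008, 0, 0, 0, 0, 0.05], [0, 0, 0, 0, 0, 0, 0.05], [0, 0, 0, 0, 0, 0, 0.05]]}}

```text
clock: 20.25
position: [415.6, -272.3, 245.4]
ee_rot: [-0.0, 1.0, 0.001, 0.0]
ft_force: [1.0, -0.3, 0.3]
gripper_width: 0.585
finger_force: 0.0
```

```bash
python3 - <<'E'
from h import *
s=sense(); print(s["position"],s["gripper_width"])
im,d,W=shot("wrist","w9.png"); report(W,ITEMS)
im,d,W=shot("top","t9.png"); report(W,dict(kS=((588,29),20,97,120,0),flS=((588,29),42,60,72,0),flS2=((588,29),42,72,80,0),large_lid=((414,-274),20,40,60,0)))
cv2.imwrite("pics/t9c.png",cv2.resize(im[160:350,240:480],None,fx=3,fy=3))
E
```

```text
[ 415.59339815 -272.27902079  245.43998371] 0.5852129707760076
large_jar 89 mean [ 580.5 -166.6   79.9] mid [ 583.2 -166.1] circ [ 582.3 -160.4] 9.7 zmax 80.8
small_jar few 0
large_insert few 0
small_insert few 0
large_lid 611 mean [ 413.6 -275.3   49.5] mid [ 414.8 -275.3] circ [ 414.1 -275.3] 6.4 zmax 51.6
small_lid few 0
closed few 0
kS 82 mean [586.3  30.1 104.4] mid [586.7  30.4] circ [586.5  30.1] 6.3 zmax 106.8
flS 643 mean [585.4  29.7  66.5] mid [588.2  30.7] circ [587.7  30.6] 31.8 zmax 69.5
flS2 103 mean [578.6  26.8  76.9] mid [586.7  30. ] circ [586.3  30.2] 23.1 zmax 79.7
large_lid 6 mean [ 415.1 -265.3   42.3] mid [ 415.1 -265.1] circ [ 414.9 -273.8] 9.1 zmax 44.5
```

View pics/t9c.png

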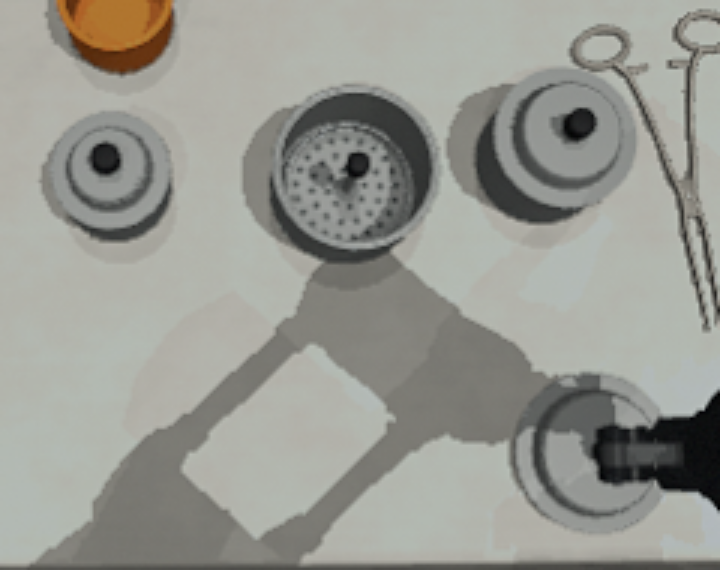

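Emit:
{"name": "apply_moves", "arguments": {"deltas": [[0.0009, -0.0027, 0.03, 0, 0, 0, 0.05], [0, 0, 0.035, 0, 0, 0, 0.05], [0, 0, 0.035, 0, 0, 0, 0.05], [0, 0, 0.02, 0, 0, 0, 0.05], [0, 0, 0.014, 0, 0, 0, 0.05], [0, 0, 0, 0, 0, 0, 0.05], [0, 0, 0, 0, 0, 0, 0.0], [0, 0, 0, 0, 0, 0, 0.0], [0, 0, 0, 0, 0, 0, 0.0], [0, 0, 0, 0, 0, 0, 0.0]]}}

```text
clock: 21.35
position: [415.1, -276.0, 112.7]
ee_rot: [0.0, 1.0, -0.001, 0.001]
ft_force: [-0.3, 2.6, 5.7]
gripper_width: 0.169
finger_force: 58.8
```

Emit:
{"name": "apply_moves", "arguments": {"deltas": [[0, 0, 0, 0, 0, 0, 0.0], [0, 0, 0, 0, 0, 0, 0.0], [0, 0, 0, 0, 0, 0, 0.0]]}}

```text
clock: 21.65
position: [415.1, -276.0, 112.7]
ee_rot: [0.0, 1.0, -0.0, 0.001]
ft_force: [0.9, 2.2, 5.7]
gripper_width: 0.165
finger_force: 58.8
```

Emit:
{"name": "apply_moves", "arguments": {"deltas": [[0, 0, -0.02, 0, 0, 0, 0.0], [0, 0, -0.035, 0, 0, 0, 0.0], [0, 0, -0.04, 0, 0, 0, 0.0], [0, 0.015, -0.035, 0, 0, 0, 0.0], [-0.025, 0.03, 0, 0, 0, 0, 0.0], [-0.03, 0.03, 0, 0, 0, 0, 0.0], [-0.03, 0.03, 0, 0, 0, 0, 0.0], [-0.03, 0.03, 0, 0, 0, 0, 0.0], [-0.03, 0.015, 0, 0, 0, 0, 0.0], [-0.02, 0.006, 0, 0, 0, 0, 0.0]]}}

```text
clock: 22.65
position: [581.0, -117.9, 241.5]
ee_rot: [-0.001, 1.0, 0.0, 0.0]
ft_force: [-0.5, -1.4, -0.5]
gripper_width: 0.168
finger_force: 59.0
```

Emit:
{"name": "apply_moves", "arguments": {"deltas": [[-0.007, 0, 0, 0, 0, 0, 0.0], [0, 0, 0, 0, 0, 0, 0.0], [0, 0, 0, 0, 0, 0, 0.0], [0, 0, 0, 0, 0, 0, 0.0]]}}

```text
clock: 23.05
position: [585.1, -120.5, 241.5]
ee_rot: [0.001, 1.0, 0.0, -0.001]
ft_force: [0.9, -0.2, -1.5]
gripper_width: 0.171
finger_force: 59.0
```

```bash
python3 - <<'E'
from h import *
s=sense(); print(s["position"],s["gripper_width"])
im,d,W=shot("wrist","w10.png"); c=s["position"][:2]; print(flange(W,c,51)); print(rim(W,(586,-119.5),47.75,80))
E
```

```text
[ 585.14501678 -120.54249269  241.47026039] 0.17129609142701493
(8784, array([ 533.9, -171.6]), array([635.9, -70. ]), np.float64(140.4), (0, 3))
(array([ 585.99, -119.88]), 1353, np.float64(0.033))
```

View pics/w10.png

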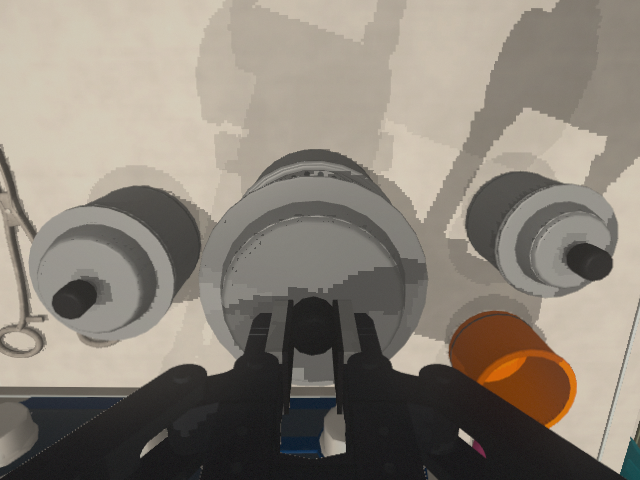

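Small lid seated at (570,255); the held lid is at (313,260) over the jar. I'll correct by about 1 mm and lower.

Emit:
{"name": "apply_moves", "arguments": {"deltas": [[-0.0011, 0.001, 0.005, 0, 0, 0, 0.0], [0, 0, 0.015, 0, 0, 0, 0.0], [0, 0, 0.015, 0, 0, 0, 0.0], [0, 0, 0.01, 0, 0, 0, 0.0], [0, 0, 0, 0, 0, 0, 0.0], [0, 0, 0, 0, 0, 0, 0.0]]}}

```text
clock: 23.7
position: [587.6, -119.0, 196.6]
ee_rot: [0.0, 1.0, 0.0, 0.0]
ft_force: [0.0, -0.4, -0.7]
gripper_width: 0.165
finger_force: 59.0
```

```bash
python3 - <<'E'
from h import *
s=sense(); print(s["position"],s["gripper_width"])
im,d,W=shot("wrist","w11.png"); c=s["position"][:2]; print(flange(W,c,51))
E
```

```text
[ 587.55577773 -119.00583218  196.55289794] 0.1647041063724126
(8722, array([ 536.4, -170.1]), array([638. , -68.7]), np.float64(95.5), (1072, 3))
```

Emit:
{"name": "apply_moves", "arguments": {"deltas": [[0.001, -0.0003, 0.003, 0, 0, 0, 0.0], [0, 0, 0.003, 0, 0, 0, 0.0], [0, 0, 0.003, 0, 0, 0, 0.0], [0, 0, 0.002, 0, 0, 0, 0.0], [0, 0, 0.001, 0, 0, 0, 0.0], [0, 0, 0, 0, 0, 0, 0.0]]}}

```text
clock: 24.35
position: [586.4, -119.2, 184.3]
ee_rot: [-0.0, 1.0, 0.0, -0.0]
ft_force: [-0.5, 1.0, -0.4]
gripper_width: 0.169
finger_force: 59.0
```

Emit:
{"name": "apply_moves", "arguments": {"deltas": [[0, 0, 0.001, 0, 0, 0, 0.0], [0, 0, 0, 0, 0, 0, 0.0], [0, 0, 0, 0, 0, 0, 0.0]]}}

```text
clock: 24.65
position: [586.6, -119.2, 183.8]
ee_rot: [-0.0, 1.0, 0.0, 0.0]
ft_force: [-0.4, -0.6, 1.3]
gripper_width: 0.17
finger_force: 59.3
```

Contact is starting, so I'll release, rise and back off clear of the jars.

Emit:
{"name": "apply_moves", "arguments": {"deltas": [[0, 0, 0.0005, 0, 0, 0, 0.0], [0, 0, 0, 0, 0, 0, 0.05], [0, 0, 0, 0, 0, 0, 0.05], [0, 0, 0, 0, 0, 0, 0.05], [0, 0, -0.005, 0, 0, 0, 0.05], [0, 0, -0.025, 0, 0, 0, 0.05], [0, 0, -0.035, 0, 0, 0, 0.05], [0.03, 0, -0.015, 0, 0, 0, 0.05], [0.035, 0, 0, 0, 0, 0, 0.05], [0.035, 0, 0, 0, 0, 0, 0.05]]}}

```text
clock: 25.65
position: [485.9, -119.3, 263.9]
ee_rot: [-0.0, 1.0, -0.0, 0.001]
ft_force: [-0.1, 0.2, -0.4]
gripper_width: 0.585
finger_force: 0.0
```

Emit:
{"name": "apply_moves", "arguments": {"deltas": [[0.03, -0.02, 0, 0, 0, 0, 0.05], [0.03, -0.03, 0, 0, 0, 0, 0.05], [0.03, -0.03, 0, 0, 0, 0, 0.05], [0.02, -0.03, 0, 0, 0, 0, 0.05], [0, 0, 0, 0, 0, 0, 0.05], [0, 0, 0, 0, 0, 0, 0.05]]}}

```text
clock: 26.25
position: [376.3, -229.7, 263.3]
ee_rot: [0.001, 1.0, 0.0, 0.0]
ft_force: [0.4, 0.6, -0.3]
gripper_width: 0.584
finger_force: 0.0
```

```bash
python3 - <<'E'
from h import *
print(sense()["position"])
im,d,W=shot("top","t12.png"); im2,_,W2=shot("scene")
for w in (W,W2): report(w,dict(kS=((588,29),20,97,120,0),kL=((586,-120),20,113,140,0),flL=((586,-120),58,76,87,0),closed=((605,-248),30,105,125,0)))
cv2.imwrite("pics/t12c.png",np.vstack([cv2.resize(im[160:260,240:480],(720,300)),cv2.resize(im2[180:320,270:450],(385,300))[:, :].copy() if 0 else cv2.copyMakeBorder(cv2.resize(im2[180:320,270:450],(385,300)),0,0,0,335,0)]))
E
```

```text
[ 376.32615743 -229.66281109  263.33038766]
kS 82 mean [586.3  30.  104.6] mid [586.7  30.3] circ [586.6  30.1] 6.3 zmax 107.1
kL 89 mean [ 585.1 -117.9  120.3] mid [ 585.7 -118.6] circ [ 585.4 -118.1] 6.4 zmax 122.8
flL 927 mean [ 582.7 -117.2   82.4] mid [ 586.3 -118.5] circ [ 586.3 -118.6] 45.8 zmax 84.9
closed 87 mean [ 604.9 -245.6  112. ] mid [ 605.2 -246.4] circ [ 605.1 -245.9] 6.4 zmax 114.6
kS 61 mean [585.9  24.5 102.9] mid [586.4  27.3] circ [587.1  26.6] 6.5 zmax 107.2
kL 75 mean [ 585.1 -123.7  119.1] mid [ 585.9 -122. ] circ [ 586. -122.] 6.7 zmax 122.8
flL 575 mean [ 572.4 -145.8   82.5] mid [ 586.7 -124.9] circ [ 586.2 -122.3] 45.2 zmax 85.9
closed 94 mean [ 603.9 -253.9  111.3] mid [ 606.  -252.2] circ [ 605.5 -252. ] 6.7 zmax 115.1
```

View pics/t12c.png

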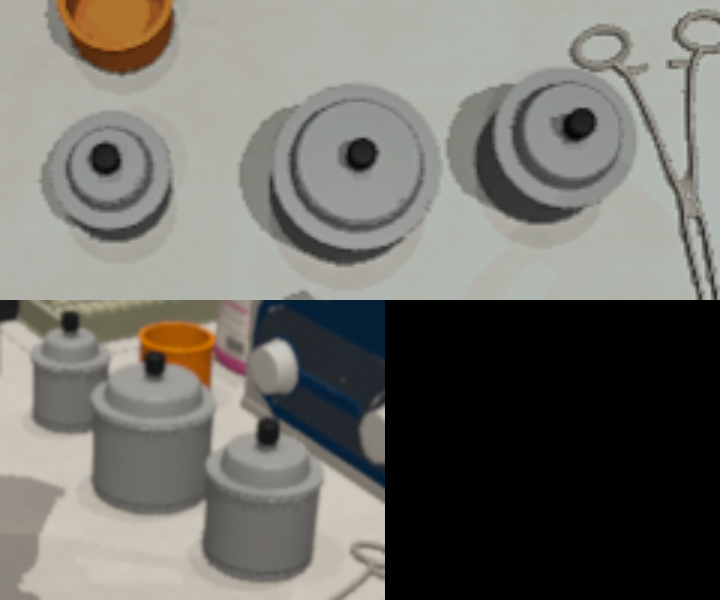

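Both lids sit level on their rims: knob tops read 107 and 122.8 mm, against 106 and 122 expected. The closed jar has not moved.

```bash
python3 -c "
from workcell import *
print(job_done())"
```

```text
the job is handed in; nothing more can be done
None
```

Both soak jars are back together where they stood: each insert is on its own jar's floor, each lid is seated on its rim, the closed jar was left alone, and I handed the job in after about 26 s of robot time.

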